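# Take a valve from the dry-storage box and seal the box again

## Robot

A 6-joint arm with a two-finger parallel gripper is mounted at the origin on the work surface. World frame = base frame: x ahead of the robot, y to its left, z up, the work surface at z = 0. Lengths are in m, angles in rad, forces in N, time in s.
With the tool pointing down it reaches from about 0.275 to 0.825 m from the base axis. Payload 4.9 kg.
Tool frame: the origin (TCP) lies midway between the tips of the shut fingers; the grasp point (between the pads) lies 19 mm behind it (bot.grip_depth is the distance from the TCP to the grasp point, in m); z points along the fingers, y is the line along which they close (so a half turn about z gives the same grasp; the last joint's range is limited). The gripper opens to 85 mm and grips with 20 to 120 N. Pads are 22 mm wide; open, the fingers measure 114 mm over their backs; the gripper's body (76 mm by 85 mm) begins 54 mm behind the grasp point. The pads swing forward as they close: fully open they stand 13 mm farther back than shut.
Start: joints at [-1.43, 0.326, -0.193, 1.052, 0, 1.437], TCP at [0.149, -0.529, 0.211] pointing down, gripper open.
Joint ranges: [-2.65, 2.65], [-0.97, 1.79], [-1.3, 1.35], [-1.93, 2.1], [-1.47, 1.37], [-3.14, 3.14]. Speed limits (rad/s): [2.57, 2.57, 3.14, 3.14, 3.14, 3.14].

## Interface

Orientations are given as a unit quaternion [w, x, y, z].
In Python, from cell import bot gives the robot as it stands. Calls block until the motion is done:
- bot.move_pose(position, orientation): joint-space move of the TCP to a pose.
- bot.move_linear(position, speed=0.15, rotation=None, until_force=None): straight line of the TCP; rotation=None keeps the orientation; speed is the mean speed in m/s. With until_force (N) it stops when the force on the tool has changed by that much, and returns True; else False.
- bot.goto_joints(angles): joint-space move.
- bot.set_gripper(opening, grasp_force=None): opening from 0.0 (shut) to 1.0 (fully open); grasp_force is the grip in N (None keeps the last); returns when the fingers have stopped.
- bot.wait(seconds).
- bot.solve_ik(position, orientation): joint angles nearest the present ones, or None.
- bot.camera(name): name is "side" or "top" or "wrist"; returns the picture (400x640x3 uint8, red, green, blue); there is no depth.
- bot.calibration(name): a dict with "mtx" (3x3 intrinsics, pixels), "extrinsics" (4x4, takes a point from world to camera coordinates); the wrist camera has in their place "hand_eye" (4x4, takes a point from camera to tool coordinates, whose origin is the TCP and whose axes are the flange's). Camera axes: x right, y down, z forward; pixel columns grow to the right and rows downward; lengths in m; the calibration is good to about 2 mm. A picture is of the moment at which its call begins: read the wrist's pose just before it. calibration takes no time and is no camera call.
A pose or a line that the arm cannot do raises bot.PlanningError and nothing moves.
- bot.close_job(): hands the job in; it is judged then, once.
Trained networks look in the newest picture that a camera, given by its name, has taken for a name from the list of things; names that differ only in an ending like _2 or _b are one class to them, and where a whole thing is asked for, a point or a joint stands for the part that bears it (a point fixed in the world has none). Each returns a list of dicts, best first, with "confidence" (0 to 1); they miss things now and then, are a little off and sometimes report something else, mostly with a low value. They report only what shows in the picture. A call takes as long as a camera call. They do not tell look-alikes from the thing itself.
- bot.search_frame(camera, thing): "bbox" ([left, top, width, height] in pixels, round what is visible of it).
Readings, each from a call of its own:
- bot.read_clock(): time.
- bot.read_joint_positions(): joint angles.
- bot.read_joint_vel(): joint speeds.
- bot.read_joint_efforts(): joint torques, N m.
- bot.read_position(): TCP position.
- bot.read_tool_rot(): TCP orientation.
- bot.read_ft_force(): force on the tool from outside, world axes, zero at the start.
- bot.read_moment(): the same for the moment, N m.
- bot.read_gripper_width(): opening from 0.0 (shut) to 1.0 (fully open).
- bot.read_finger_force(): force on a finger pad.
Only numpy, scipy, OpenCV 4.12 (cv2) and the standard library are available. Lean on these libraries where they do the work, as an engineer would, in place of code of your own. Each camera call takes 0.05 s, during which the arm holds its last target. There are 200 camera calls.

## Task

Take the expansion valve with the red head out of the open dry-storage box and stand it upright, gently, in the orange work tray, leaving the other two valves standing in the box. Then swing the lid shut and turn the black T-handle on it clockwise as far as it goes, so that the lid is drawn tight on its gasket.

Things in the scene. Friction and masses are not known exactly. Their poses are not given: they have to be found in the camera images.
- drybox: blue-grey steel box, fixed, 240 (x) x 290 (y) x 85 mm high, 5 mm walls, inner floor at z = 20 mm. Origin: centre of its underside; front is -x; lid hinge along y at x = 120, z = 88 mm. A low divider (top z = 50) at x = -28; behind it 3 valves at x about 15, 72 mm apart in y, any order. The half-open lid overhangs them: reach in from the front, fingers tilted 30 to 40 deg, tips to +x
- valve_red: a loose expansion valve, about 180 g: aluminium block 34 x 34 x 42 mm high with an upright cylindrical red plastic head, 28 mm in diameter, 35 mm tall, on top (77 mm in all). Grip it by the head; its neighbours leave room for fingers opened to 56 mm. Origin: centre of its underside; z up. Starts standing on the box's inner floor
- valve_blue: a loose expansion valve, about 180 g: aluminium block 34 x 34 x 42 mm high with an upright cylindrical blue plastic head, 28 mm in diameter, 35 mm tall, on top (77 mm in all). Grip it by the head; its neighbours leave room for fingers opened to 56 mm. Origin: centre of its underside; z up. Starts standing on the box's inner floor
- valve_white: a loose expansion valve, about 180 g: aluminium block 34 x 34 x 42 mm high with an upright cylindrical white plastic head, 28 mm in diameter, 35 mm tall, on top (77 mm in all). Grip it by the head; its neighbours leave room for fingers opened to 56 mm. Origin: centre of its underside; z up. Starts standing on the box's inner floor
- tray: orange plastic tray, fixed, 150 x 150 mm, 20 mm high, walls and floor about 4 to 5 mm thick; open above. Origin: centre of its underside; z up
- lid (a joint): lid angle, rad: 0 = drawn tight, grows as it opens, stop at 0.95. A shallow hood 240 x 290 mm, 28 mm deep (inside, the latch cam reaches 53 mm in from the outer face), 600 g, that stays at any angle; 1 to 3 N on its outer (top) face near the free edge swings it shut. Pressed down and let go, it rests 0.02 to 0.03 rad open on its soft gasket (about 10 N compress it)
- lid_hinge (a point): middle of the hinge line, at the lid's rear lower edge; axes turn with the lid: the lid extends 240 mm along its -x (level, to the front when shut) and its flat outer face is 28 mm along its z
- lid_edge (a point): middle of the lid's free (front) edge, on the outer face: 240 mm along -x and 28 mm along z from lid_hinge in the lid's axes
- latch (a joint): T-handle angle, rad: 0 = released (bar parallel to the lid's free edge), grows clockwise seen from above the lid, stop at 1.45 = tight (bar across the edge). Between about 0.35 and 0.8 rad its cam catches a keeper behind the box's front wall and draws the lid to 0, only if the lid rests on its gasket (below 0.04 rad); takes about 0.25 Nm, falls back if let go below 0.9, else stays
- latch_grip (a point): centre of the T-handle's black bar: 72 mm long along this frame's y, 12 mm wide, 16 mm tall, its centre 34 mm above the lid's outer face, on the turning axis, 200 mm along -x from the hinge; axes turn with the handle, z along the turning axis (up when the lid is shut)
Not all that is in view belongs to the job. What is shaped like the valve_white but brown is not meant.

How it is judged:
By the outcome, as a careful person would: the job done as asked, in the order asked, and still so for the second after the job is handed in, with the robot touching nothing.
It also fails if it takes over 72 s, if anything falls off the work surface, if the arm or the gripper's body presses on something with over 40 N, if the wrist force passes 120 N, or if a joint passes its speed limit or range.

## Working session

There is one attempt and no reset: what is moved stays moved. The work goes in short steps, each a Python script; the robot and the scene stay as the last script left them, time stands still between calls to the robot, and variables do not carry over. Pictures are saved under pics/ and viewed, at most 10 in all, crops included, and the job is handed in when it is done.

```bash
ls; mkdir -p pics; python3 - <<'E'
from cell import bot
import cv2,numpy as np
np.set_printoptions(precision=4,suppress=True)
a=bot.camera("side");b=bot.camera("top")
cv2.imwrite("pics/side0.png",a[:,:,::-1]);cv2.imwrite("pics/top0.png",b[:,:,::-1])
for c in("side","top"):
    k=bot.calibration(c);print(c,k["mtx"],k["extrinsics"])
    for t in("drybox","valve_red","valve_blue","valve_white","tray","lid","latch"):
        print(c,t,[(d["bbox"],round(d["confidence"],2)) for d in bot.search_frame(c,t)][:3])
print(bot.calibration("wrist"),bot.read_clock(),bot.read_tool_rot())
E
```

```text
pics
side [[436.5206   0.     322.9612]
 [  0.     436.5206 195.1929]
 [  0.       0.       1.    ]] [[-0.8032 -0.5956 -0.0128  0.4614]
 [-0.4454  0.6145 -0.6511  0.3666]
 [ 0.3957 -0.5173 -0.7589  0.8359]
 [ 0.      0.      0.      1.    ]]
side drybox [([286.5, 83.4, 154.7, 171.1], 0.8)]
side valve_red [([373.5, 182.3, 21.5, 28.1], 0.69)]
side valve_blue [([332.1, 148.5, 19.4, 31.3], 0.95)]
side valve_white [([352.7, 162.9, 19.0, 27.5], 0.8), ([275.6, 213.6, 20.4, 30.4], 0.79), ([390.5, 121.9, 8.4, 17.7], 0.4)]
side tray [([209.9, 284.8, 101.9, 98.4], 0.85)]
side lid [([311.7, 79.7, 131.3, 105.7], 0.81), ([356.8, 160.9, 16.5, 30.8], 0.59), ([350.0, 95.8, 34.2, 47.3], 0.25)]
side latch [([353.1, 92.5, 38.3, 51.4], 0.94)]
top [[489.7172   0.     324.0813]
 [  0.     489.7172 192.3576]
 [  0.       0.       1.    ]] [[-0.0235 -0.9997 -0.0006 -0.0336]
 [-0.9872  0.0233 -0.1577  0.6036]
 [ 0.1577 -0.0032 -0.9875  1.1089]
 [ 0.      0.      0.      1.    ]]
top drybox [([314.9, 106.3, 137.2, 165.7], 0.83)]
top valve_red []
top valve_blue []
top valve_white [([453.1, 178.1, 23.8, 22.0], 0.62), ([280.6, 163.1, 16.4, 19.4], 0.53)]
top tray [([161.9, 192.5, 68.5, 67.0], 0.87), ([314.7, 108.6, 139.3, 165.6], 0.51)]
top lid [([356.1, 106.2, 97.9, 168.0], 0.56)]
top latch [([392.6, 168.3, 24.9, 38.8], 0.78)]
{'mtx': array([[326.79  ,   0.    , 327.3632],
       [  0.    , 326.79  , 198.3276],
       [  0.    ,   0.    ,   1.    ]]), 'hand_eye': array([[ 0.0011, -0.9661, -0.2583,  0.0657],
       [ 1.    ,  0.0012, -0.0001, -0.0002],
       [ 0.0004, -0.2583,  0.9661, -0.1625],
       [ 0.    ,  0.    ,  0.    ,  1.    ]])} 0.8 [ 0.      0.9906  0.137  -0.    ]
```

```bash
python3 - <<'E'
import cv2
a=cv2.imread("pics/side0.png")[60:390,180:480];b=cv2.imread("pics/top0.png")[80:300,140:500]
cv2.imwrite("pics/side0c.png",cv2.resize(a,None,fx=1.8,fy=1.8,interpolation=cv2.INTER_CUBIC));cv2.imwrite("pics/top0c.png",cv2.resize(b,None,fx=2.2,fy=2.2,interpolation=cv2.INTER_CUBIC))
E
```

```text
(no output)
```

View pics/side0c.png

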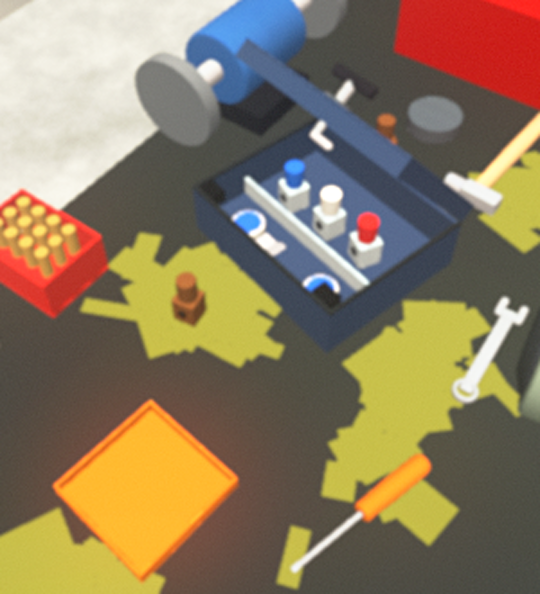

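View pics/top0c.png

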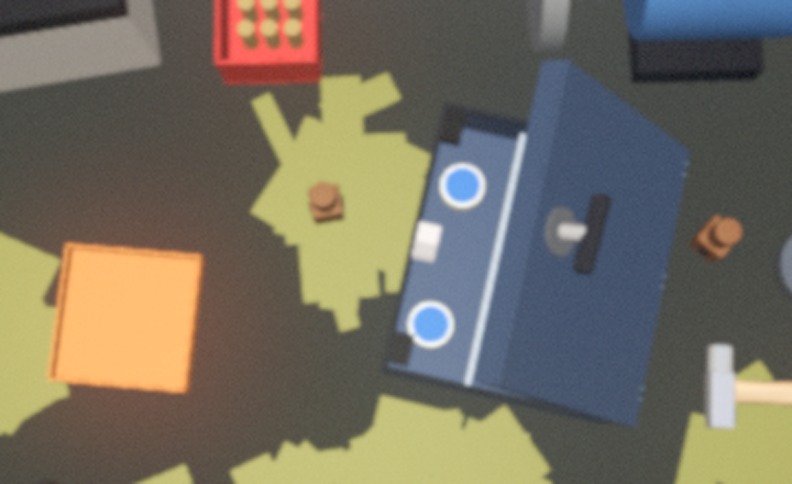

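The side view shows the red valve at about (384,190), nearest the robot, with white in the middle and blue far away. The lid is half open, with its T-bar at about (377,104) in side and (409,186) in top. The tray is at (260,333) in side and (197,224) in top. The box front faces roughly world +y. The brown lookalikes are decoys.

```bash
cat >h.py <<'E'
from cell import bot
import cv2,numpy as np
from scipy.optimize import least_squares
from scipy.spatial.transform import Rotation as R
np.set_printoptions(precision=4,suppress=True)
def cam(c):
    k=bot.calibration(c);return k["mtx"],k["extrinsics"]
def wristcam(p,q):
    k=bot.calibration("wrist");T=np.eye(4);T[:3,:3]=R.from_quat(q,scalar_first=True).as_matrix();T[:3,3]=p
    return k["mtx"],np.linalg.inv(T@k["hand_eye"])
def proj(c,P):
    K,E=c;P=np.atleast_2d(P);q=(P@E[:3,:3].T+E[:3,3])@K.T;return q[:,:2]/q[:,2:]
def onplane(c,uv,z):
    K,E=c;d=E[:3,:3].T@np.linalg.solve(K,[*uv,1]);o=-E[:3,:3].T@E[:3,3];return o+d*(z-o[2])/d[2]
def tri(obs):
    return least_squares(lambda X:np.concatenate([proj(c,X)[0]-uv for c,uv in obs]),[.5,-.1,.05])
def place(x,y,yaw,P):
    P=np.atleast_2d(P);return P@R.from_euler("z",yaw).as_matrix().T+[x,y,0]
E
cat >m1.py <<'E'
from h import *
S,T=cam("side"),cam("top")
s=lambda u,v:np.array([180+u/1.8,60+v/1.8]);t=lambda u,v:np.array([140+u/2.2,80+v/2.2])
ob=[(S,s(195,188),(-.12,.145,.085)),(S,s(332,320),(-.12,-.145,.085)),(S,s(332,350),(-.12,-.145,0)),(T,t(445,104),(-.12,.145,.085)),(T,t(388,368),(-.12,-.145,.085))]
f=least_squares(lambda b:np.concatenate([proj(c,place(*b,P))[0]-uv for c,uv,P in ob]),[.6,-.2,-1.7]);print("box",f.x,f.fun.round(1))
b=f.x
h=.075
ob2=[(T,t(66,243),(-h,h,.02)),(T,t(203,255),(h,h,.02)),(T,t(188,392),(h,-h,.02)),(T,t(50,379),(-h,-h,.02))]
for uv in[s(150,401),s(238,480),s(143,580),s(54,487)]:print("side tray corner",onplane(S,uv,.02))
for c,uv,_ in ob2:print("top tray corner",onplane(c,uv,.02))
for n,u,v in(("fr+",195,188),("fr-",332,320)):
    print(n,tri([(S,s(u,v)),(T,t(445,104) if n=="fr+" else t(388,368))]).x)
r=tri([(S,s(355,80)),(T,t(592,233))]);print("bar",r.x,r.fun)
inv=lambda P:R.from_euler("z",-b[2]).apply(np.array(P)-[b[0],b[1],0])
print("bar in box",inv(r.x))
for n,u,v in(("red",368,220),("white",331,192),("blue",294,166)):
    P=onplane(S,s(u,v),.097);print(n,P,inv(P))
E
python3 m1.py
```

```text
box [ 0.5819 -0.1743 -1.8163] [ 0.2 -0.8  1.7 -3.  -0.5  1.2 -0.3 -0.9 -2.1  0.9]
side tray corner [0.6056 0.1794 0.02  ]
side tray corner [0.4562 0.1962 0.02  ]
side tray corner [0.4698 0.3432 0.02  ]
side tray corner [0.6206 0.3271 0.02  ]
top tray corner [0.6206 0.325  0.02  ]
top tray corner [0.6036 0.1742 0.02  ]
top tray corner [0.4547 0.1894 0.02  ]
top tray corner [0.4721 0.3384 0.02  ]
fr+ [ 0.7515 -0.0934  0.0815]
fr- [ 0.4745 -0.0266  0.065 ]
bar [ 0.5746 -0.2075  0.2799] [ 0.3337  0.0669 -0.1293 -0.2628]
bar in box [0.034  0.001  0.2799]
red [ 0.5151 -0.1715  0.097 ] [ 0.0136 -0.0655  0.097 ]
white [ 0.584  -0.1865  0.097 ] [0.0114 0.0049 0.097 ]
blue [ 0.6552 -0.1991  0.097 ] [0.0063 0.0771 0.097 ]
```

```bash
cat >>h.py <<'E'
BOX=[.5819,-.1743,-1.8163]
bx=R.from_euler("z",BOX[2]).apply([1,0,0]);by=R.from_euler("z",BOX[2]).apply([0,1,0]);ez=np.array([0,0,1.])
def ori(tilt,sgn=1,yaw=0):
    "tool z tilted from down toward box +x; y along sgn*by; then turned about world z"
    d=np.sin(tilt)*bx-np.cos(tilt)*ez;y=sgn*by
    return (R.from_euler("z",yaw)*R.from_matrix(np.column_stack([np.cross(y,d),y,d]))).as_quat(scalar_first=True)
def ax(q): return R.from_quat(q,scalar_first=True).as_matrix()[:,2]
RED=np.array([.5151,-.1715,.0])
E
python3 - <<'E'
from h import *
for t in(30,36,40):
  for s in(1,-1):
    q=ori(np.radians(t),s);d=ax(q);g=RED+.087*ez+.019*d
    print(t,s,q.round(3))
    for P in(g,g-.12*d,g-.12*d-.08*bx+.12*ez,np.array([.538,.259,.08]),np.array([.3,-.35,.42]),np.array([.35,0,.42])):
        j=bot.solve_ik(P,q);print("  ",P.round(3),None if j is None else np.round(j,2))
print(bot.solve_ik([.25,-.45,.42],bot.read_tool_rot()))
E
```

```text
30 1 [ 0.159  0.762  0.594 -0.204]
   [ 0.513 -0.181  0.071] [-0.18  0.53 -0.4   0.68 -0.52  1.65]
   [ 0.527 -0.123  0.174] [-0.07  0.44 -0.23  1.   -0.51  1.77]
   [ 0.547 -0.045  0.294] [ 0.07  0.43  0.07  1.38 -0.5   1.93]
   [0.538 0.259 0.08 ] [ 0.52  0.85  0.24  1.34 -0.37  2.41]
   [ 0.3  -0.35  0.42] [-0.71 -0.1  -0.27  1.15 -0.46  1.05]
   [0.35 0.   0.42] [ 0.21  0.07 -0.1   1.64 -0.47  2.08]
30 -1 [-0.204 -0.594  0.762 -0.159]
   [ 0.513 -0.181  0.071] [-0.18  0.53 -0.4   0.68 -0.52 -1.49]
   [ 0.527 -0.123  0.174] [-0.07  0.44 -0.23  1.   -0.51 -1.37]
   [ 0.547 -0.045  0.294] [ 0.07  0.43  0.07  1.38 -0.5  -1.22]
   [0.538 0.259 0.08 ] [ 0.52  0.85  0.24  1.34 -0.37 -0.73]
   [ 0.3  -0.35  0.42] [-0.71 -0.1  -0.27  1.15 -0.46 -2.09]
   [0.35 0.   0.42] [ 0.21  0.07 -0.1   1.64 -0.47 -1.06]
36 1 [ 0.19   0.75   0.585 -0.244]
   [ 0.512 -0.182  0.072] [-0.13  0.57 -0.39  0.7  -0.62  1.72]
   [ 0.53  -0.114  0.169] [-0.01  0.5  -0.21  1.03 -0.61  1.87]
   [ 0.549 -0.036  0.289] [ 0.12  0.5   0.1   1.43 -0.58  2.02]
   [0.538 0.259 0.08 ] [ 0.55  0.94  0.35  1.47 -0.42  2.4
[... 694 characters left out ...]
  [ 0.55  -0.031  0.284] [ 0.16  0.54  0.12  1.47 -0.63  2.08]
   [0.538 0.259 0.08 ] [ 0.57  1.    0.43  1.55 -0.46  2.51]
   [ 0.3  -0.35  0.42] [-0.59 -0.12 -0.37  1.04 -0.65  1.13]
   [0.35 0.   0.42] [ 0.3   0.17 -0.09  1.73 -0.58  2.24]
40 -1 [-0.27  -0.578  0.741 -0.21 ]
   [ 0.512 -0.183  0.072] [-0.1   0.6  -0.37  0.72 -0.69 -1.38]
   [ 0.531 -0.109  0.164] [ 0.03  0.55 -0.18  1.07 -0.67 -1.21]
   [ 0.55  -0.031  0.284] [ 0.16  0.54  0.12  1.47 -0.63 -1.06]
   [0.538 0.259 0.08 ] [ 0.57  1.    0.43  1.55 -0.46 -0.63]
   [ 0.3  -0.35  0.42] [-0.59 -0.12 -0.37  1.04 -0.65 -2.01]
   [0.35 0.   0.42] [ 0.3   0.17 -0.09  1.73 -0.58 -0.9 ]
[-1.2072  0.2141  0.1814  1.5381 -0.      1.6596]
```

```bash
cat > m2.py <<'E'
from h import *
q=ori(np.radians(36));d=ax(q);g=RED+.087*ez+.019*d
bot.move_pose([.25,-.45,.42],bot.read_tool_rot())
bot.move_pose([.35,0,.42],q)
obs=[]
def look(n):
    p,r=bot.read_position(),bot.read_tool_rot();im=bot.camera("wrist");cv2.imwrite(f"pics/{n}.png",im[:,:,::-1])
    for t in("valve_red","valve_white","valve_blue"):
        f=bot.search_frame("wrist",t);print(n,t,[(e["bbox"],round(e["confidence"],2)) for e in f[:3]])
    hsv=cv2.cvtColor(im,cv2.COLOR_RGB2HSV);m=(((hsv[...,0]<8)|(hsv[...,0]>172))&(hsv[...,1]>150)&(hsv[...,2]>80)).astype(np.uint8)
    N,L,st,ce=cv2.connectedComponentsWithStats(m)
    for i in range(1,N):
        if st[i,4]>150: print("  redblob",st[i],ce[i].round(1))
    c=wristcam(p,r);print("  pred top",proj(c,RED+.097*ez),"neck",proj(c,RED+.062*ez));np.savez(f"{n}.npz",p=p,r=r)
bot.move_pose(g-.12*d-.08*bx+.12*ez,q);look("w1")
bot.set_gripper(.66,grasp_force=40)
bot.move_pose(g-.12*d,q);look("w2")
print(bot.read_clock(),bot.read_position(),g-.12*d)
a=np.hstack([cv2.imread("pics/w1.png"),cv2.imread("pics/w2.png")]);cv2.imwrite("pics/w12.png",cv2.resize(a,(800,250)))
E
python3 m2.py
```

```text
w1 valve_red [([313.5, 113.7, 35.2, 57.2], 0.81), ([230.7, 211.1, 376.5, 123.5], 0.24)]
w1 valve_white [([395.5, 207.6, 24.1, 19.4], 0.73), ([364.4, 112.4, 32.9, 57.6], 0.55), ([232.4, 209.6, 375.9, 122.1], 0.19)]
w1 valve_blue [([416.9, 114.7, 44.2, 51.7], 0.78)]
  redblob [318 139  22  34 649] [328.5 155.6]
  redblob [ 66 285  32  23 350] [ 81.  296.1]
  redblob [227 309  39  48 642] [252. 336.]
  redblob [ 313  308  126   50 2949] [363.8 329.9]
  pred top [[327.2439 165.5998]] neck [[327.2638 146.4326]]
w2 valve_red [([305.1, 123.3, 52.2, 86.4], 0.82)]
w2 valve_white [([379.0, 120.6, 52.2, 87.5], 0.89), ([424.0, 251.3, 27.4, 27.4], 0.7)]
w2 valve_blue [([454.9, 120.3, 74.8, 83.0], 0.72)]
  redblob [ 311  159   34   52 1507] [328.  185.3]
  redblob [ 14 323  50  53 946] [ 40.7 344.8]
  redblob [146 360  43  40 622] [168.3 381.6]
  pred top [[326.0294 201.5746]] neck [[326.1268 170.5026]]
5.9167 [ 0.5312 -0.1131  0.1702] [ 0.5295 -0.1139  0.1687]
```

View pics/w2.png

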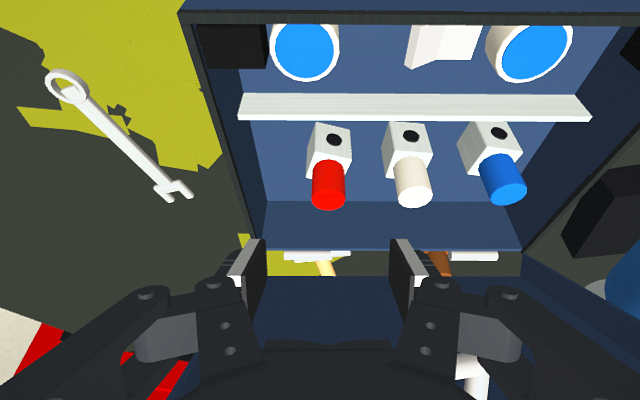

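The wrist view shows the red valve at about (328,185), with its head top at about (328,203), left of white and blue. The divider and front wall are at the top of the image. I'll fit the head as a cylinder in both wrist views, taking its height from the fit.

```bash
cat > m3.py <<'E'
from h import *
a=np.linspace(0,2*np.pi,60);ring=np.c_[.014*np.cos(a),.014*np.sin(a),0*a];cyl=np.vstack([ring,ring-[0,0,.035]])
vs=[]
for n,bb in(("w1",(318,139,22,34)),("w2",(311,159,34,52))):
    z=np.load(n+".npz");vs.append((wristcam(z["p"],z["r"]),np.array([bb[0],bb[1],bb[0]+bb[2],bb[1]+bb[3]])-[.0,0,0,0]))
def res(X):
    o=[]
    for c,b in vs:
        P=proj(c,cyl+X);o+=list(np.r_[P.min(0),P.max(0)]-b)
    return np.array(o)
f=least_squares(res,RED+[0,0,.097]);print(f.x,f.fun.round(1))
print("box frame",R.from_euler("z",-BOX[2]).apply(f.x-[BOX[0],BOX[1],0]))
f=least_squares(lambda x:res([x[0],x[1],.097]),RED[:2]);print("z fixed",f.x,f.fun.round(1))
E
python3 m3.py
```

```text
[ 0.5158 -0.1761  0.0927] [-0.5 -0.5 -0.2  0.3  0.4  0.2  0.  -0.1]
box frame [ 0.0179 -0.0637  0.0927]
z fixed [ 0.5169 -0.1718] [-0.7 -1.   0.   0.3 -0.  -0.1  0.4  0.7]
```

Both measurements agree: head top z is 93–97 mm against 97 expected, at (0.516,-0.172). Next is the grasp.

```bash
cat > m4.py <<'E'
from h import *
q=ori(np.radians(36));d=ax(q);g=np.array([.516,-.1725,.0878])+.019*d
bot.move_linear(g-.03*d,speed=.15)
print("stop",bot.move_linear(g,speed=.06,until_force=8),bot.read_position()-g)
bot.set_gripper(0.,grasp_force=40)
print("w",bot.read_gripper_width(),bot.read_finger_force(),bot.read_ft_force())
z0=bot.read_position();print(z0)
bot.move_linear(z0+.007*ez,speed=.04)
bot.move_linear(z0+.007*ez-.13*d,speed=.12)
print("w",bot.read_gripper_width(),bot.read_finger_force(),bot.read_ft_force(),bot.read_clock())
np.save("grasp.npy",z0)
cv2.imwrite("pics/w3.png",bot.camera("wrist")[:,:,::-1])
E
python3 m4.py
```

```text
stop False [-0.     -0.0001  0.    ]
w 0.2964086937050583 39.13660705089569 [-0.5181  0.4482  3.7631]
[ 0.5136 -0.1833  0.0729]
w 0.298682889986974 39.42078173160553 [ 0.3072 -0.291  -3.1465] 9.275
```

View pics/w3.png

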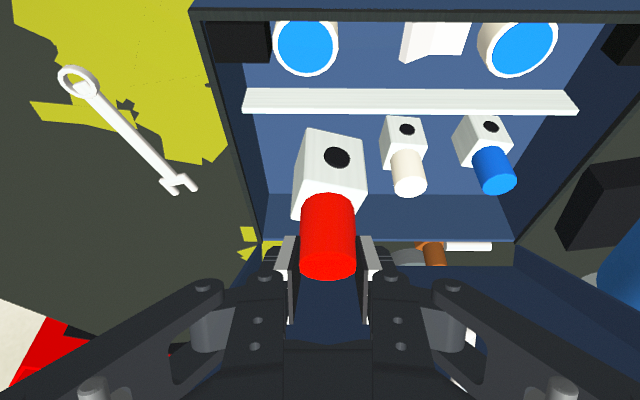

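The valve is held at about (328,235) and the other two still stand in the box. Next I place it in the tray.

```bash
cat > m5.py <<'E'
from h import *
q=ori(np.radians(36));d=ax(q);z0=np.load("grasp.npy")
off=z0-np.array([.516,-.1725,.020]) # TCP relative to valve underside centre
Tr=np.array([.538,.259,.0045])
p=bot.read_position();bot.move_linear(p-.06*bx+.03*ez,speed=.2)
bot.move_pose(Tr+off+[0,0,.09],q)
bot.move_linear(Tr+off+[0,0,.012],speed=.12)
bot.wait(.2)
s=bot.move_linear(Tr+off-[0,0,.008],speed=.015,until_force=2.5)
print("contact",s,bot.read_position()-(Tr+off),bot.read_ft_force())
bot.wait(.2);bot.set_gripper(.66)
print(bot.read_ft_force())
e=bot.read_position();bot.move_linear(e-.13*d,speed=.12)
cv2.imwrite("pics/w4.png",bot.camera("wrist")[:,:,::-1])
print([(x["bbox"],round(x["confidence"],2)) for x in bot.search_frame("wrist","valve_red")],bot.read_clock())
E
python3 m5.py
```

```text
contact True [-0.0002 -0.0003 -0.0005] [-0.2833  1.2395  5.3046]
[-0.4604  0.1841 -0.3265]
[([303.8, 121.4, 53.2, 83.6], 0.75)] 14.7667
```

View pics/w4.png

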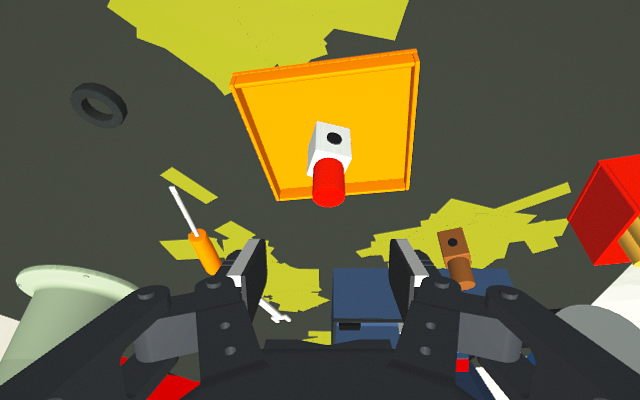

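The red valve stands upright in the middle of the tray at about (328,165). Next is swinging the lid shut.

```bash
cat > m6.py <<'E'
from h import *
def W(x,y,z): return np.array([BOX[0],BOX[1],0])+x*bx+y*by+z*ez
def face(th,r=.222,y=-.09,off=0.):
    return W(.12-r*np.cos(th)+(.028+off)*np.sin(th),y,.088+r*np.sin(th)+(.028+off)*np.cos(th))
q=ori(-.35)
ths=[.75,.6,.45,.3,.18,.09]
for P in[face(.9,off=.04)]+[face(t) for t in ths]:
    assert bot.solve_ik(P,q) is not None,P
p=bot.read_position();bot.move_linear([p[0],p[1]-.05,.40],speed=.25)
bot.set_gripper(0.)
bot.move_pose(face(.9,off=.04)+.16*ez,q)
bot.move_linear(face(.9,off=.04),speed=.15)
f0=bot.read_ft_force()
for t in ths:
    s=bot.move_linear(face(t),speed=.1,until_force=20);print(t,s,bot.read_ft_force()-f0)
    if s:break
else:
    s=bot.move_linear(face(-.03),speed=.04,until_force=14);print("press",s,bot.read_ft_force()-f0,bot.read_position(),face(0))
bot.move_linear(bot.read_position()+.15*ez,speed=.15)
bot.move_pose([.35,0,.42],ori(0,1))
cv2.imwrite("pics/t2.png",bot.camera("top")[:,:,::-1]);cv2.imwrite("pics/s2.png",bot.camera("side")[:,:,::-1])
for c in("side","top"):print(c,[(x["bbox"],round(x["confidence"],2)) for x in bot.search_frame(c,"latch")])
print(bot.read_clock())
a=cv2.imread("pics/s2.png")[60:260,200:480];b=cv2.imread("pics/t2.png")[80:280,280:480]
cv2.imwrite("pics/st2.png",cv2.resize(np.hstack([a,b]),None,fx=1.66,fy=1.66,interpolation=cv2.INTER_CUBIC))
E
python3 m6.py
```

```text
Traceback (most recent call last):
  File "m6.py", line 9, in <module>
    p=bot.read_position();bot.move_linear([p[0],p[1]-.05,.40],speed=.25)
                          ~~~~~~~~~~~~~~~^^^^^^^^^^^^^^^^^^^^^^^^^^^^^^^
cell.PlanningError: the arm cannot follow that straight line within its joint ranges
```

```bash
sed -i 's/^p=bot.read_position();bot.move_linear.*/bot.move_pose([.38,.15,.42],ori(.3))/' m6.py; python3 m6.py
```

```text
0.75 False [-0.9121 -0.3895 -0.0623]
0.6 False [-0.5014 -0.1143 -0.6964]
0.45 False [-0.8607 -1.7558  0.2595]
0.3 False [-1.9748  0.0908  0.7075]
0.18 False [ 0.2125 -0.6441  0.0148]
0.09 False [-1.513  -1.2695 -0.1115]
press False [-0.9209  0.4591 -1.6002] [ 0.5195 -0.0527  0.1093] [ 0.5194 -0.0535  0.116 ]
side [([322.4, 154.5, 29.1, 20.7], 0.59)]
top [([337.9, 169.1, 17.0, 33.7], 0.46)]
25.575
```

View pics/st2.png

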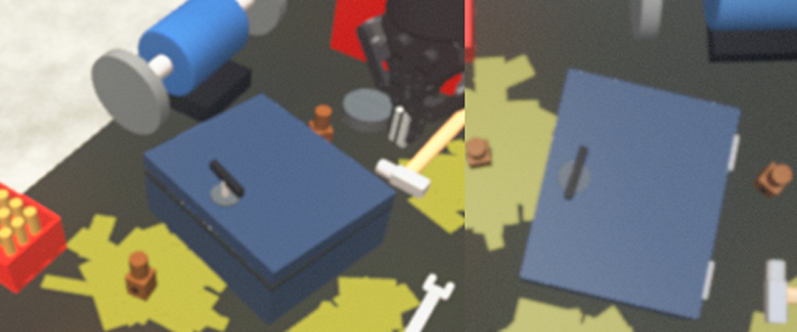

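```bash
python3 - <<'E'
from h import *
S,T=cam("side"),cam("top")
s=lambda u,v:np.array([200+u/1.66,60+v/1.66]);t=lambda u,v:np.array([280+(u-464.8)/1.66,80+v/1.66])
inv=lambda P:R.from_euler("z",-BOX[2]).apply(np.array(P)-[BOX[0],BOX[1],0])
pts={"bar":((226,178),(577,172)),"bar far":((211,162),(585,148)),"bar near":((242,194),(569,198)),"c+":((145,157),(568,70)),"c-":((270,276),(521,277)),"rear-":((395,197),(697,319)),"rear+":((262,95),(740,107))}
for n,(a,b) in pts.items():
    r=tri([(S,s(*a)),(T,t(*b))]);print(n,r.x,inv(r.x),r.fun.round(1))
for th in(0,.03,.1):
    P=lambda x,y,z:np.array([BOX[0],BOX[1],0])+x*bx+y*by+z*ez
    f=[P(.12-.24*np.cos(th)+.028*np.sin(th),y,.088+.24*np.sin(th)+.028*np.cos(th)) for y in(.145,-.145)]
    print(th,proj(S,f),proj(T,f))
print("meas",s(145,157),s(270,276),t(568,70),t(521,277))
E
```

```text
bar [ 0.6045 -0.0977  0.1559] [-0.0798  0.0033  0.1559] [ 0.7  0.2 -0.3 -0.6]
bar far [ 0.6362 -0.1082  0.1599] [-0.0773  0.0366  0.1599] [ 1.3  0.3 -0.6 -1.1]
bar near [ 0.5706 -0.0867  0.1545] [-0.0823 -0.0323  0.1545] [ 0.5  0.1 -0.2 -0.4]
c+ [ 0.7519 -0.0924  0.1175] [-0.1208  0.145   0.1175] [ 0.  0. -0. -0.]
c- [ 0.4757 -0.0207  0.1132] [-0.1232 -0.1404  0.1132] [ 1.8  0.4 -0.8 -1.7]
rear- [ 0.4131 -0.253   0.1025] [ 0.1173 -0.1446  0.1025] [ 0.7  0.1 -0.2 -0.6]
rear+ [ 0.6967 -0.3272  0.1069] [0.1204 0.1485 0.1069] [-0.2 -0.   0.1  0.1]
0 [[287.6787 154.8989]
 [367.0694 226.4258]] [[342.4554 122.4264]
 [313.9585 247.5231]]
0.03 [[287.7715 152.6492]
 [367.6046 224.2081]] [[342.9814 121.565 ]
 [314.3152 247.4659]]
0.1 [[288.2678 147.2075]
 [369.158  218.7779]] [[344.5997 119.6094]
 [315.549  247.4187]]
meas [287.3494 154.5783] [362.6506 226.2651] [342.1687 122.1687] [313.8554 246.8675]
```

The side and top views show the lid down with the front edge under 0.03 rad. The bar is at (0.603,-0.098,0.156), as expected. I check the wrist range for the turn.

```bash
python3 - <<'E'
from h import *
for y0 in(np.pi/2,-np.pi/2):
    for a in(0,.75,1.5):print(y0,a,bot.solve_ik([.6025,-.098,.138],ori(0,1,y0-a)))
E
```

```text
1.5707963267948966 0 [-0.2821  0.4908 -0.1342  0.9459  0.     -0.0366]
1.5707963267948966 0.75 [-0.2821  0.4908 -0.1342  0.9459  0.      0.7134]
1.5707963267948966 1.5 [-0.2821  0.4908 -0.1342  0.9459  0.      1.4634]
-1.5707963267948966 0 [-0.2821  0.4908 -0.1342  0.9459  0.      3.105 ]
-1.5707963267948966 0.75 [-0.2821  0.4908 -0.1342  0.9459  0.     -2.4282]
-1.5707963267948966 1.5 [-0.2821  0.4908 -0.1342  0.9459  0.     -1.6782]
```

```bash
cat > m7.py <<'E'
from h import *
C=np.array([.6025,-.098,.139]);q=lambda a:ori(0,1,np.pi/2-a)
bot.set_gripper(.55)
bot.move_pose(C+.12*ez,q(0))
bot.move_linear(C+.03*ez,speed=.15)
print("hit",bot.move_linear(C,speed=.06,until_force=8))
bot.set_gripper(0.,grasp_force=90)
print("w",bot.read_gripper_width(),bot.read_finger_force(),bot.read_ft_force())
bot.move_linear(C-.003*ez,speed=.02,until_force=10);print("press",bot.read_ft_force(),bot.read_position())
for a in np.arange(.12,1.46,.12).tolist()+[1.47]:
    bot.move_pose(C-np.array([0,0,.003+.002*min(1,a/.8)]),q(a))
    print(round(a,2),bot.read_ft_force().round(1),bot.read_moment().round(2),bot.read_gripper_width())
bot.wait(.2);print(bot.read_clock(),bot.read_moment())
E
python3 m7.py
```

```text
hit False
w 0.09946269342893477 88.22471782565117 [0.3855 8.6403 2.2098]
press [ 1.4339 10.9791  2.9316] [ 0.6033 -0.0938  0.1366]
0.12 [ 1.2 11.7  3.5] [ 2.38 -0.19 -0.01] 0.10079902344721797
0.24 [ 0.8 12.5  5.9] [ 2.66 -0.18 -0.  ] 0.1054799661662198
0.36 [ 1.2 13.7  4.9] [ 2.83 -0.13  0.01] 0.09898109139525955
0.48 [ 1.  14.2  6.5] [ 2.98 -0.2  -0.03] 0.10027430051368581
0.6 [ 3.7 16.6  3.3] [ 3.26 -0.55  0.11] 0.09833167485990499
0.72 [ 6.  16.7 -0.4] [ 3.43 -0.99  0.16] 0.10062856550080226
0.84 [ 8.6 18.3 -8.1] [ 3.61 -1.54  0.14] 0.09953287431731236
0.96 [11.  18.  -9.1] [ 3.78 -2.04  0.04] 0.09301948435052301
1.08 [ 11.8  19.6 -11.5] [ 3.88 -2.38  0.01] 0.09539432469698221
1.2 [13.3 17.  -0.5] [ 3.25 -2.81  0.04] 0.09391776097974433
1.32 [ 16.4  19.3 -17.7] [ 4.17 -2.98 -0.  ] 0.0905048449333626
1.44 [ 15.6  20.8 -14.8] [ 4.07 -3.1  -0.27] 0.09190064790194438
1.47 [ 16.5  19.2 -16.1] [ 4.1  -3.11  0.05] 0.09336692859822195
33.125 [ 4.0343 -3.1436  0.0523]
```

```bash
cat > m8.py <<'E'
from h import *
print(bot.read_position(),R.from_quat(bot.read_tool_rot(),scalar_first=True).as_matrix()[:,1])
bot.set_gripper(.55);bot.move_linear(bot.read_position()+.1*ez,speed=.15)
bot.move_pose([.35,0,.42],ori(0,1))
cv2.imwrite("pics/t3.png",bot.camera("top")[:,:,::-1]);cv2.imwrite("pics/s3.png",bot.camera("side")[:,:,::-1]);print(bot.read_clock())
a=cv2.imread("pics/s3.png")[60:380,200:480];b=cv2.imread("pics/t3.png")[80:400,280:460]
cv2.imwrite("pics/st3.png",cv2.resize(np.hstack([a,b]),None,fx=1.7,fy=1.7,interpolation=cv2.INTER_CUBIC))
E
python3 m8.py
```

```text
[ 0.6066 -0.0897  0.1326] [ 0.9903 -0.1386  0.0053]
35.7417
```

View pics/st3.png

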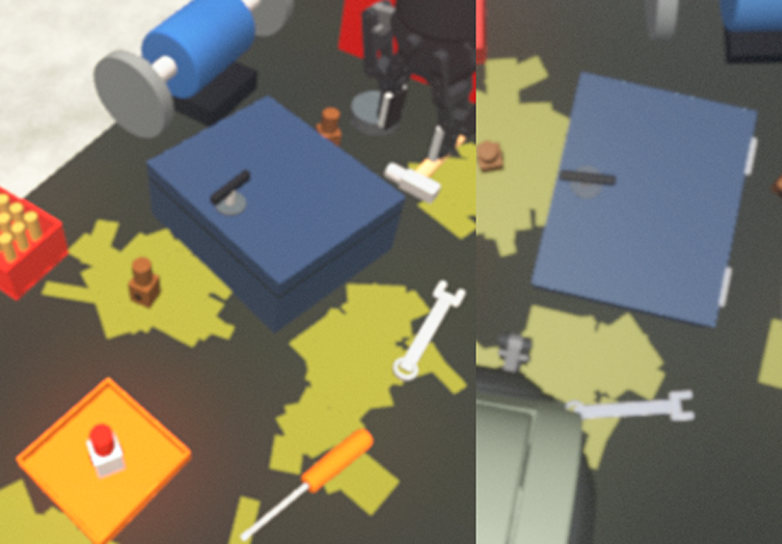

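```bash
cat > m9.py <<'E'
from h import *
S,T=cam("side"),cam("top")
r=tri([(S,np.array([200+231/1.7,60+187/1.7])),(T,np.array([280+(587.5-476)/1.7,80+178/1.7]))]);print(r.x,r.fun)
C=np.array([.608,-.089,.134]);q=lambda a:ori(0,1,np.pi/2-a)
assert np.linalg.norm(r.x[:2]-C[:2])<.012
bot.move_pose(C+.1*ez,q(1.42));bot.move_linear(C+.03*ez,speed=.15)
print("hit",bot.move_linear(C,speed=.06,until_force=8))
bot.set_gripper(0.,grasp_force=90);m0=bot.read_moment();print(bot.read_ft_force(),m0,bot.read_position())
for a in np.arange(1.45,1.63,.03):
    bot.move_pose(C,q(a));m=bot.read_moment();y=R.from_quat(bot.read_tool_rot(),scalar_first=True).as_matrix()[:,1]
    print(round(a,2),m,np.arctan2(y[1],y[0]))
    if abs(m[2]-m0[2])>.6:break
bot.set_gripper(.55);bot.move_linear(bot.read_position()+.1*ez,speed=.15)
bot.move_pose([.35,0,.42],ori(0,1))
cv2.imwrite("pics/t4.png",bot.camera("top")[:,:,::-1]);print(bot.read_clock())
cv2.imwrite("pics/t4c.png",cv2.resize(cv2.imread("pics/t4.png")[100:290,300:460],None,fx=3,fy=3,interpolation=cv2.INTER_CUBIC))
E
python3 m9.py
```

```text
[ 0.6028 -0.0937  0.1513] [ 0.5566  0.1186 -0.2473 -0.4698]
hit False
[-3.9827  0.4972  5.9146] [0.0597 0.9039 0.0231] [ 0.6074 -0.089   0.1346]
1.45 [0.0394 0.8487 0.0219] -0.12473498566172932
1.48 [0.0331 0.8116 0.3398] -0.15385685270136482
1.51 [-0.0231  0.8061  0.6107] -0.1830088914318352
1.54 [-0.0286  0.7971  0.9425] -0.2121553942675695
42.2833
```

View pics/t4c.png

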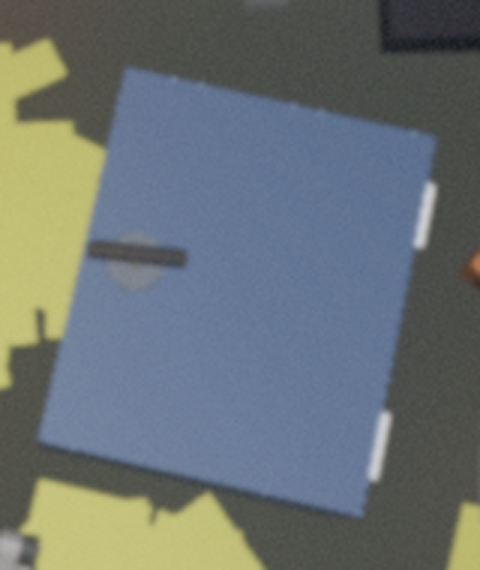

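The handle hit its stop firmly, with the moment rising to about 0.94 Nm. The bar at about (137,253) lies across the lid's edge and the lid is flush, so I hand in.

```bash
python3 -c "
from cell import bot
print(bot.close_job())"
```

```text
the job is handed in; nothing more can be done
None
```

The job is handed in: the red valve stands upright in the orange tray, the blue and white valves were left standing in the box, and the lid is shut with the T-handle turned clockwise to its stop, at about 42 s of the 72 s allowed.

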